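# Quarter-turn the valve-ball dish to the feed trough

## Task

Lift the steel dish by its upright tab and, keeping it level so that the loose valve ball stays around the middle all the way, give it a quarter turn so that its spout points along the feed trough towards the brass valve body. Finish while holding it there, still and level in the air, the tip of the spout centred a few centimetres above the open end of the trough (over the trough, not touching it) with the ball in the middle of the dish, ready to be tipped in later. Do not let go at the end, and leave the other things on the bench where they are.

Things in the scene. Friction and masses are not known exactly. Their poses are not given: they have to be found in the camera images.
- dish_grip (a point): Grasp point on the steel dish, in the upper part of its upright tab: a flat plate 12 mm thick (along dish x), 40 mm wide (along y), standing just outside the lip opposite the spout. The tab's top is 75 mm and this point 55 mm above the dish's underside. Axes are the dish's: x points from the tab across the middle towards the spout, z up.
- dish_middle (a point): Middle of the dish's inner floor, 84 mm along dish +x from dish_grip and 49 mm below it (6 mm above the underside); same axes.
- dish_spout (a point): Tip of the dish's spout (floor of the spout at its outer end), 105 mm along dish +x from dish_middle and 15 mm above it; the cheeks of the spout, 40 mm apart inside at the tip, reach from 8 mm below this point to 10 mm above it. Same axes.
- ball_center (a point): Centre of the loose steel valve ball, 32 mm across, 0.13 kg, lying in the middle of the dish, free to roll.
- trough (a point): Point midway between the side walls of the feed trough, level with their top edges (100 mm above the bench), 25 mm in from the open end. The trough is an aluminium channel 130 mm long, 62 mm wide inside, leading to a brass valve body. Axes: x points level along the trough from its open end to the valve body (the way the ball will run), z up.
- valve: The valve with its trough and base plate (200 x 120 x 12 mm), fixed to the bench; origin under the plate's centre, 75 mm along x from trough and 100 mm below it; same axes. The brass valve body, 68 mm across, rises to 163 mm above the bench, 60 mm along x from this origin.
- dish: The loose dish: a round shallow cone (floor slope 8 degrees), 156 mm across, lip 25 mm tall, about 0.22 kg, with a pouring spout on one side and an upright tab opposite; it may be gripped firmly. Starts flat on the left half of the bench. Origin at the centre of its underside, 6 mm below dish_middle; same axes.
- fitting: Bystander, to be left alone: small brass pipe fitting standing on the bench, 34 mm wide, 50 mm tall; origin under its centre.
- gauge: Bystander, to be left alone: loose dial gauge lying on its back, 68 mm across, 28 mm tall, with a 28 mm stub; origin under its centre.
- wrench: Bystander, to be left alone: wrench lying flat, 170 mm long, under 20 mm tall, between the dish and the valve; origin under its middle.
- bottle: Bystander, to be left alone: closed water bottle, 64 mm wide, 190 mm tall; origin under its centre.
- jar: Bystander, to be left alone: closed glass jar, 60 mm wide, 70 mm tall; origin under its centre.
- brush: Bystander, to be left alone: brush lying flat, 160 mm long; origin under its middle.
- radio: Bystander, to be left alone: hand radio lying flat, 55 x 100 x 30 mm with a 60 mm aerial; origin under its centre.
There are look-alikes about, which are no part of the job. Of the things that look like the dish, the smaller one is meant.

How it is judged:
By the outcome, as a careful person would: the job done as asked, in the order asked, and still so for the second after the job is handed in, while the arm keeps its last pose, push and grip.
It also fails if it takes over 38 s, if anything falls off the work surface, if the arm or the gripper's body presses on something with over 40 N, if the wrist force passes 120 N, or if a joint passes its speed limit or range.

## Robot

A 6-joint arm with a two-finger parallel gripper is mounted at the origin on the work surface. World frame = base frame: x ahead of the robot, y to its left, z up, the work surface at z = 0. Lengths are in mm, angles in rad, forces in N, time in s.
With the tool pointing down it reaches from about 275 to 750 mm from the base axis. Payload 10.2 kg.
Tool frame: the origin (TCP) lies on the mounting face of the last link; the fingertips stand 173 mm ahead of it and the grasp point (between the pads) lies 155 mm ahead of it; z points along the fingers, y is the direction in which the jaws open and shut (so a half turn about z gives the same grasp; the last joint's range is limited). The gripper opens to 85 mm and grips with 20 to 120 N. Pads are 22 mm wide; open, the fingers measure 114 mm over their backs; the gripper's body (76 mm by 85 mm) begins 54 mm behind the grasp point. The pads swing forward as they close: fully open they stand 13 mm farther back than shut.
Start: joints at [-0.223, 0.313, 1.498, -0, 1.331, -0.223], TCP at [525.007, -0.014, 404.694] pointing down, gripper open.
Joint ranges: [-2.94, 2.94], [-0.97, 2.17], [0.19, 2.56], [-1.23, 4.37], [0.02, 3.11], [-2.88, 2.88]. Speed limits (rad/s): [2.39, 2.39, 3.01, 3.14, 3.14, 3.14].

## Interface

Orientations are given as a rotation vector (axis times angle).
In Python, from station import * gives the robot as it stands.
- The arm moves only by the tool move_arm, never from a script. Its argument "increments" is one flat list of numbers, 6 for each row, row after row: the shift along the tool's x, y, z in m, then the turn, a rotation vector about the tool's x, y, z in rad. A call has 1 to 8 rows; each row is the pose to reach, as a shift and turn from the pose commanded when the call began, along the tool's axes at that moment; what a row does not reach only later rows make up. A row lasts 1/12 s, in which the tool goes at most 41.7 mm and 7.16 degrees, less where a joint would pass 70% of its speed; a pose out of reach is approached as far as the arm can. A call with a gripper value outside its range is refused whole. "grip" is the opening in per cent of the stroke, from 0 (shut) to 100 (fully open), set as the call begins (left out, the last holds). The fingers move at their own pace and stop on an object; "squeeze" is the grip in N (left out, the last holds). Time passes only in rows, so rows that repeat a pose let the fingers close. It gives the time, the measured TCP pose, the force and the opening at its end, in the units of the state.
- sense(): the state, without advancing time (a new reading comes with each control period).
- capture(name): name is "scene" or "side" or "wrist"; returns the picture (384x512x3 uint8, red, green, blue); there is no depth.
- calibration(name): a dict with "intrinsics" (3x3 intrinsics, pixels), "rvec" (rotation vector, rad) and "tvec" (3), from world to camera coordinates, as OpenCV has them. Camera axes: x right, y down, z forward; pixel columns grow to the right and rows downward; lengths in mm; the calibration is good to about 2 mm. A picture is of the moment at which its call begins: read the wrist's pose just before it. calibration takes no time and is no camera call; for the wrist camera it gives the pose at the moment of the call.
- hand_in(): hands the job in, once; it reports no verdict.
The state is a dict: "time": time; "qpos": joint angles; "joint_vel": joint speeds; "joint_efforts": joint torques, N m; "tcp_pos": TCP position; "tool_rot": TCP orientation; "wrist_force": force on the tool from outside, world axes, zero at the start; "torque": the same for the moment, N m; "gripper_width": finger opening in mm.
Only numpy, scipy, OpenCV 4.12 (cv2) and the standard library are available. Lean on these libraries where they do the work, as an engineer would, in place of code of your own. Each camera call takes 0.05 s, during which the arm holds its last target. There are 200 camera calls.

## Working session

There is one attempt and no reset: what is moved stays moved. The work goes in short steps, Python scripts to look and compute and a tool call to move; the robot and the scene stay as the last step left them, time stands still between calls to the robot, and variables do not carry over. Pictures are saved under pics/ and viewed, about 8 in all and at most 12, crops included, and the job is handed in when it is done.

Besides the shell and the picture viewer there is one more tool, called after "Call:" in YAML: its name, and indented under it one key for each argument. move_arm: Moves the arm, as the interface text tells. Its arguments: {"type":"object","properties":{"increments":{"type":"array","items":{"type":"number"}},"grip":{"type":"number"},"squeeze":{"type":"number"}},"required":["increments"]}

```bash
mkdir -p pics
python3 - <<'E'
from station import *
import cv2,numpy as np
s=sense();print(s)
for n in("scene","side"):
    im=capture(n);cv2.imwrite(f"pics/{n}0.png",cv2.resize(im[:,:,::-1],(800,600),interpolation=cv2.INTER_CUBIC))
    c=calibration(n);print(n,c)
E
```

```text
{'time': 0.0, 'qpos': array([-2.23387691e-01,  3.13419791e-01,  1.49843499e+00, -3.41373588e-05,
        1.33101376e+00, -2.23372671e-01]), 'joint_vel': array([ 4.44341482e-05,  2.31612222e-04, -4.31459807e-04, -6.00630225e-04,
       -5.12555665e-05, -6.70229972e-04]), 'joint_efforts': array([-5.78409599e-04, -4.12261176e+01, -2.59742296e+01, -3.58453699e-04,
        4.11797926e-03, -1.23038126e-05]), 'tcp_pos': array([5.24954664e+02, 1.81048248e-03, 4.04151187e+02]), 'tool_rot': array([-2.22069806e+00, -2.22068276e+00,  1.11169933e-03]), 'wrist_force': array([-0.74423569, -0.61000357, -0.16471611]), 'torque': array([ 0.03139691, -0.0030015 , -0.00054815]), 'gripper_width': 85.32639088336238}
scene {'intrinsics': array([[439.83240725,   0.        , 251.97639505],
       [  0.        , 439.83240725, 182.20566069],
       [  0.        ,   0.        ,   1.        ]]), 'rvec': array([ 1.29742614,  2.30294864, -0.86858425]), 'tvec': array([ 188.08238233, -282.91745018, 1881.78593814])}
side {'intrinsics': array([[479.67792404,   0.        , 256.49898147],
       [  0.        , 479.67792404, 193.96490354],
       [  0.        ,   0.        ,   1.        ]]), 'rvec': array([ 2.02668331, -0.59774581,  0.34916383]), 'tvec': array([-362.78953436,  251.06307356, 1038.58987281])}
```

View pics/scene0.png

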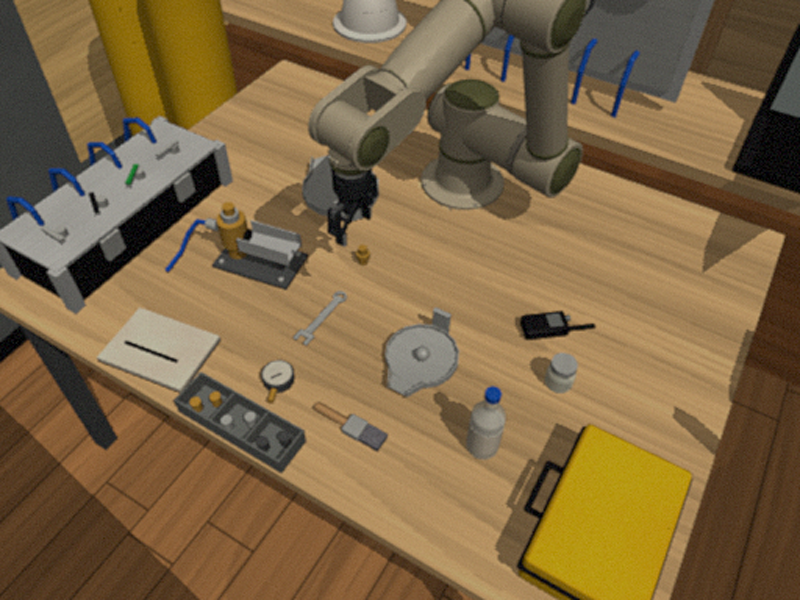

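View pics/side0.png

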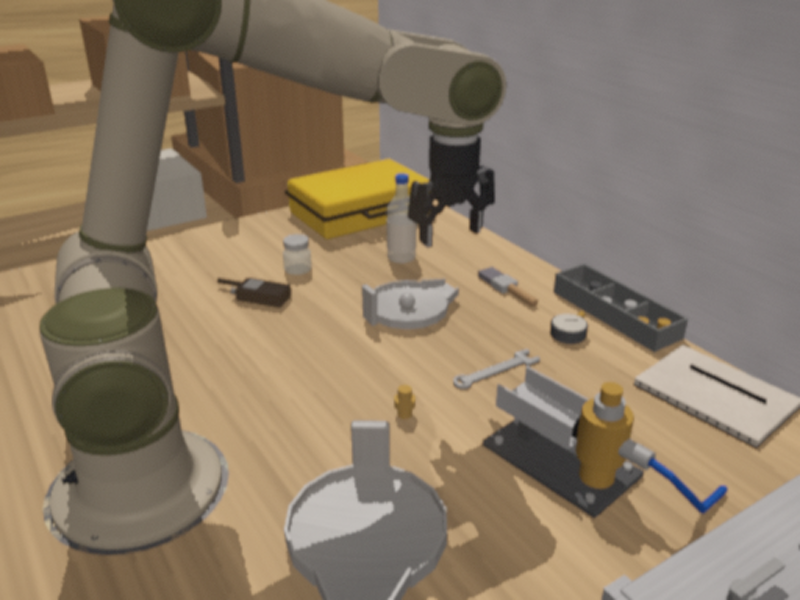

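The only two dish-like things are the small dish with the ball (scene 422,352; side 408,303) and the bigger empty one by the base (scene 325,185; side 365,530). I choose the first, the smaller one on the left half. Next is a close crop of that dish and of the trough.

Run:
```python
from station import *
import cv2,numpy as np
a=capture("scene");b=capture("side")
def cr(im,x,y):
    r=cv2.resize(im[y:y+60,x:x+80],(400,300),interpolation=cv2.INTER_CUBIC)
    for k in range(0,80,20): cv2.putText(r,str(x+k),(k*5,10),0,.35,(255,0,0),1);cv2.line(r,(k*5,0),(k*5,5),(255,0,0),1)
    for k in range(0,60,10): cv2.putText(r,str(y+k),(2,k*5+4),0,.35,(255,0,0),1)
    return r
m=np.vstack([np.hstack([cr(a,235,195),cr(b,225,165)]),np.hstack([cr(a,130,126),cr(b,310,230)])])
cv2.imwrite("pics/m1.png",m[:,:,::-1])
```

```text
(no output)
```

View pics/m1.png

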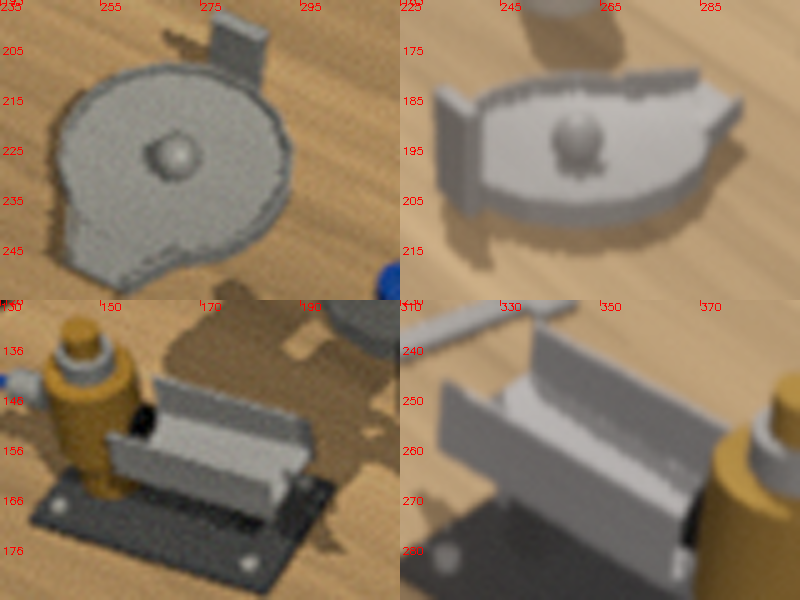

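The crops show the ball at scene (270.6,226.4) and side (260.4,192.6). The tab is on the robot's side of the dish and the spout points away from the robot. In the scene view the trough's open end is on the right at (185–192,150–163), and the valve body is on the left.

```bash
cat > h.py <<'E'
from station import *
import cv2,numpy as np
from scipy.optimize import least_squares
from scipy.spatial.transform import Rotation as R
def proj(c,P): return cv2.projectPoints(np.float64(P),c["rvec"],c["tvec"],c["intrinsics"],None)[0][:,0]
def fit(obs,x0):
    C={n:calibration(n) for n in obs}
    def f(p):
        Rz=R.from_euler("z",p[2]).as_matrix();r=[]
        for n,o in obs.items():
            o=np.array(o,float);P=o[:,:3]@Rz.T+[p[0],p[1],p[3] if len(p)>3 else 0]
            r.append((proj(C[n],P)-o[:,3:]).ravel())
        return np.concatenate(r)
    s=least_squares(f,x0,x_scale=[100,100,1,100][:len(x0)],loss="soft_l1")
    return s.x,f(s.x).reshape(-1,2)
E
python3 - <<'E'
from h import *
np.set_printoptions(precision=1,suppress=True)
d={"scene":[(0,0,22,270.6,226.4),(-84,0,75,283.2,199.4),(105,-22,22,248.6,247.4),(105,22,22,259.4,253)],
"side":[(0,0,22,260.4,192.6),(-84,0,75,236.8,185),(105,-22,24,293.4,185),(105,22,28,284.6,179.4)]}
p,r=fit(d,[550,200,0.]);print("dish",p,"yaw",p[2],"\n",r)
c,s=np.cos(p[2]),np.sin(p[2]);print("grip",p[0]-84*c,p[1]-84*s)
v={"scene":[(30,33,100,151.6,153),(-100,33,100,185,163.4),(30,-33,100,161,142),(-100,-33,100,192.4,150),(100,60,12,136,170),(-100,60,12,183,185),(-100,-60,12,197,163)],
"side":[(-100,-33,100,318,246.6),(-100,33,100,337,234),(30,-33,100,368,272),(-100,-60,12,310.4,281.6),(100,-60,12,382,327.7),(100,60,12,409.6,305.9)]}
p,r=fit(v,[550,-200,-1.57]);print("valve",p,"yaw",p[2],"\n",r)
c,s=np.cos(p[2]),np.sin(p[2]);print("trough",p[0]-75*c,p[1]-75*s,"grip goal",p[0]-264*c,p[1]-264*s)
# other things, bench points
for n,z,u in [("fitting",25,(363,255)),("wrench",5,(343,295)),("wrench",5,(298,337)),("gauge",14,(277,376)),("bottle",95,(487,425)),("jar",35,(562,372))]:
    C=calibration("scene");f=lambda q:proj(C,[[q[0],q[1],z]])[0]-np.array(u)/1.5625
    print(n,least_squares(f,[500,100]).x)
E
```

```text
dish [576.4 197.7   0. ] yaw 0.008753960544829483 
 [[-0.4 -0.1]
 [-0.3  0.1]
 [-0.2 -1.2]
 [ 0.9 -0.8]
 [ 0.5 -0.8]
 [-0.  -1.3]
 [-0.2 -0.1]
 [ 0.2 -1.2]]
grip 492.38724917718116 197.01078721139618
valve [ 527.6 -279.4   -1.4] yaw -1.3907469770933931 
 [[-0.1 -0.5]
 [-1.  -1.6]
 [-0.6 -1.2]
 [-0.2 -0.3]
 [-0.7 -0.8]
 [ 0.2 -1.4]
 [ 0.4 -1.3]
 [ 0.6 -1.8]
 [ 0.  -0.6]
 [-1.4 -0.1]
 [-2.  -1. ]
 [ 0.2 -0.2]
 [ 3.9 -6.1]]
trough 514.1560027647594 -205.64204631120992 grip goal 480.31023702629017 -19.69725842626633
fitting [398.3 -66.7]
wrench [515.5 -47.3]
wrench [669.  -63.8]
gauge [779.6 -35.7]
bottle [703.1 403.6]
jar [474.8 472.6]
```

Call:
move_arm:
  increments: [0.02,-0.003,0.007,0,0,0,0.055,-0.009,0.02,0,0,0,0.09,-0.015,0.034,0,0,0,0.125,-0.021,0.047,0,0,0,0.16,-0.027,0.06,0,0,0,0.185,-0.031,0.07,0,0,0,0.197,-0.033,0.075,0,0,0,0.197,-0.033,0.075,0,0,0]
  grip: 60
  squeeze: 80

```text
time: 0.87
tcp_pos: [491.4, 198.7, 328.6]
tool_rot: [-2.217, -2.224, 0.003]
wrist_force: [-0.1, 0.2, -1.1]
gripper_width: 51.1
```

Run:
```python
from h import *
np.set_printoptions(precision=2,suppress=True)
s=sense();print(s["time"],s["tcp_pos"],s["tool_rot"],s["wrist_force"],s["gripper_width"],s["qpos"])
C=calibration("wrist");print(C)
im=capture("wrist");cv2.imwrite("pics/w1.png",cv2.resize(im[:,:,::-1],(768,576),interpolation=cv2.INTER_CUBIC))
P=[[492-3,217,75],[492-3,177,75],[576,198,22],[681,198,21]];print(proj(C,P)*1.5)
```

```text
0.8667 [491.35 198.73 328.57] [-2.22 -2.22  0.  ] [-0.12  0.17 -1.1 ] 51.09762878160824 [0.16 0.4  1.59 0.   1.16 0.16]
{'intrinsics': array([[268.96,   0.  , 255.16],
       [  0.  , 268.96, 191.61],
       [  0.  ,   0.  ,   1.  ]]), 'rvec': array([-2.85, -0.01,  0.  ]), 'tvec': array([-491.38,  172.69,  362.58])}
[[379.88 266.96]
 [379.73 332.44]
 [503.88 275.97]
 [651.97 276.3 ]]
```

View pics/w1.png

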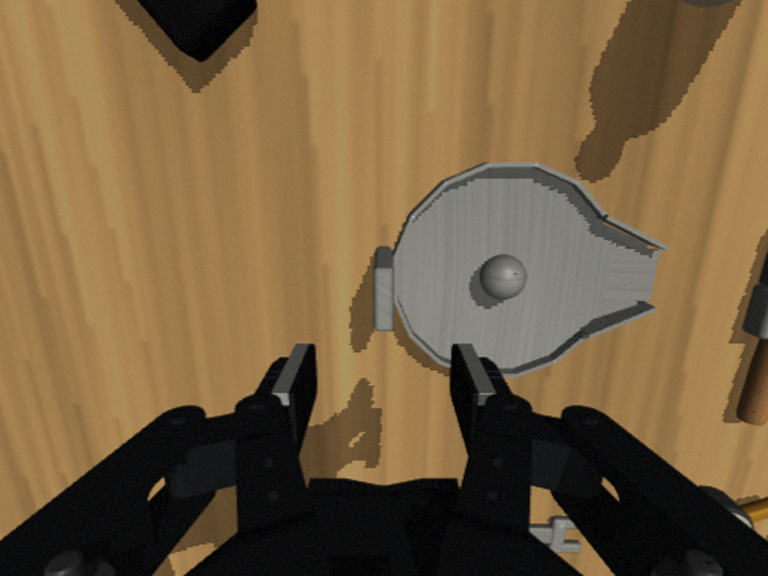

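Run:
```python
from h import *
np.set_printoptions(precision=2,suppress=True)
k=lambda x,y,z,u,v:(x,y,z,(u+.5)/1.5-.5,(v+.5)/1.5-.5)
d={"wrist":[k(-90,20,75,375,268),k(-78,20,75,393,268),k(-90,-20,75,375,330),k(-78,-20,75,393,330),k(105,20,21,657,252),k(105,-20,21,653,303),k(105,22,31,666,247),k(105,-22,31,654,307)]}
p,r=fit(d,[576,198,0.]);print(p,p[2],"\n",r)
c,s=np.cos(p[2]),np.sin(p[2]);print("grip",p[0]-84*c,p[1]-84*s)
im=capture("wrist");h=cv2.resize(im[150:230,240:300],(450,600),interpolation=cv2.INTER_CUBIC);g=cv2.resize(im[155:215,400:450],(350,420),interpolation=cv2.INTER_CUBIC)
o=np.zeros((600,800,3),np.uint8);o[:,:450]=h;o[:420,450:]=g;cv2.imwrite("pics/w2.png",o[:,:,::-1])
```

```text
[576.63 196.23   0.01] 0.005918829591666843 
 [[-0.61 -0.92]
 [ 1.48 -0.95]
 [-0.2   1.28]
 [ 1.22  1.25]
 [-0.52 -2.92]
 [-4.87 -0.56]
 [ 0.31  0.35]
 [ 0.04  1.62]]
grip 492.6339740299222 195.73628737614428
```

View pics/w2.png

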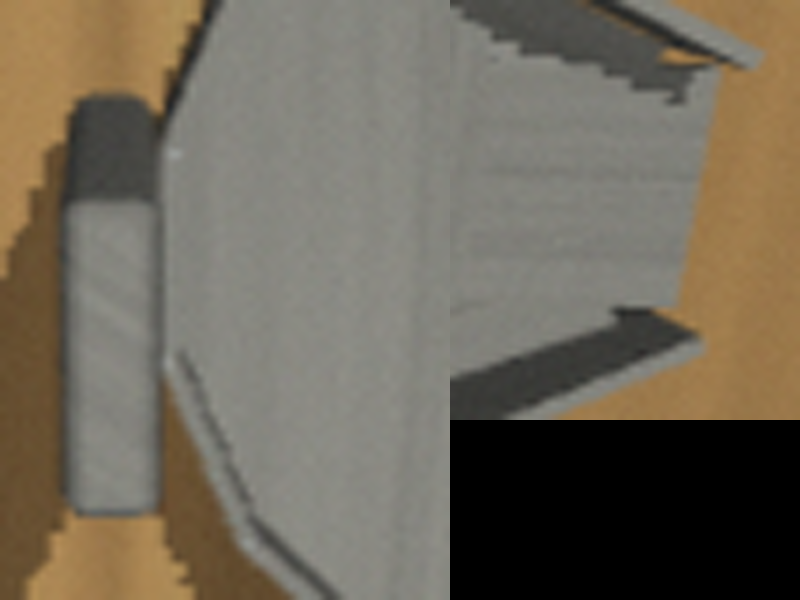

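The tab top lies exactly between the open fingers at crop x 65–158 and y 200–513, and the dish yaw is about 0. Descending onto it now.

Call:
move_arm:
  increments: [-0.001,0,0.015,0,0,0,-0.002,0,0.04,0,0,0,-0.002,0,0.065,0,0,0,-0.002,0,0.088,0,0,0,-0.002,0,0.106,0,0,0,-0.002,0,0.115,0,0,0,-0.002,0,0.118,0,0,0,-0.002,0,0.118,0,0,0]

```text
time: 1.63
tcp_pos: [492.5, 194.2, 212.0]
tool_rot: [2.222, 2.22, 0.0]
wrist_force: [-0.5, -0.1, -0.1]
gripper_width: 51.3
```

Call:
move_arm:
  increments: [0,0,0,0,0,0,0,0,0,0,0,0,0,0,0,0,0,0]
  grip: 30

```text
time: 1.88
tcp_pos: [492.3, 195.0, 212.7]
tool_rot: [2.221, 2.221, 0.002]
wrist_force: [0.2, 0.6, -0.1]
gripper_width: 25.6
```

Run:
```python
from h import *
np.set_printoptions(precision=3,suppress=True)
s=sense();print(s["time"],s["tcp_pos"],s["tool_rot"],s["wrist_force"],s["gripper_width"])
im=capture("wrist");cv2.imwrite("pics/w3.png",im[:,:,::-1])
```

```text
1.8833 [492.258 194.962 212.681] [2.221 2.221 0.002] [ 0.238  0.552 -0.095] 25.619683565877743
```

View pics/w3.png

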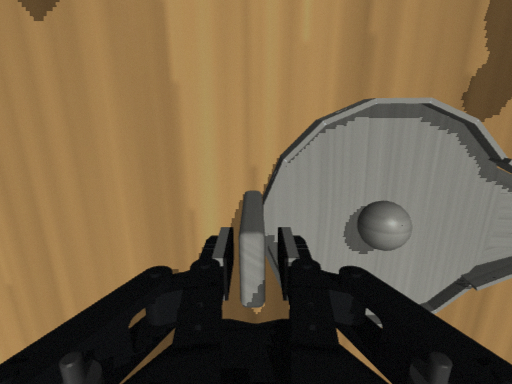

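Call:
move_arm:
  increments: [0,-0.0015,0,0,0,0,0,-0.0015,0,0,0,0]

```text
time: 2.1
tcp_pos: [490.3, 195.0, 211.9]
tool_rot: [2.221, 2.222, 0.0]
wrist_force: [-0.0, -0.1, -0.4]
gripper_width: 25.5
```

Call:
move_arm:
  increments: [0,0,0,0,0,0,0,0,0,0,0,0,0,0,0,0,0,0,0,0,0,0,0,0,0,0,0,0,0,0,0,0,0,0,0,0]
  grip: 0
  squeeze: 90

```text
time: 2.6
tcp_pos: [490.5, 195.1, 212.0]
tool_rot: [2.221, 2.221, 0.001]
wrist_force: [-1.3, 1.8, 4.9]
gripper_width: 11.0
```

Call:
move_arm:
  increments: [0,0,-0.0004,0,0,0,0,0,-0.0015,0,0,0,0,0,-0.0035,0,0,0,0,0,-0.006,0,0,0,0,0,-0.0085,0,0,0,0,0,-0.0105,0,0,0,0,0,-0.0115,0,0,0,0,0,-0.012,0,0,0]

```text
time: 3.27
tcp_pos: [490.5, 195.0, 223.9]
tool_rot: [2.221, 2.221, 0.0]
wrist_force: [-0.3, -0.0, -4.4]
gripper_width: 11.2
```

Run:
```python
from h import *
np.set_printoptions(precision=4,suppress=True)
s=sense();print(s["time"],s["tcp_pos"],s["tool_rot"],s["wrist_force"],s["torque"],s["gripper_width"],s["qpos"])
a=capture("wrist");b=capture("side")
o=np.hstack([cv2.resize(a[60:360,200:512],(416,400),interpolation=cv2.INTER_CUBIC),cv2.resize(b[150:230,222:300],(384,394),interpolation=cv2.INTER_CUBIC)[:400].copy() if 0 else cv2.resize(b[150:230,222:298],(380,400),interpolation=cv2.INTER_CUBIC)])
cv2.imwrite("pics/w4.png",o[:,:,::-1])
```

```text
3.2667 [490.5065 194.9762 223.8825] [2.2214 2.2214 0.0001] [-0.2898 -0.0432 -4.4313] [ 0.0252  0.3097 -0.0431] 11.240650599489761 [ 0.1562  0.5344  1.692  -0.      0.9151  0.1562]
```

View pics/w4.png

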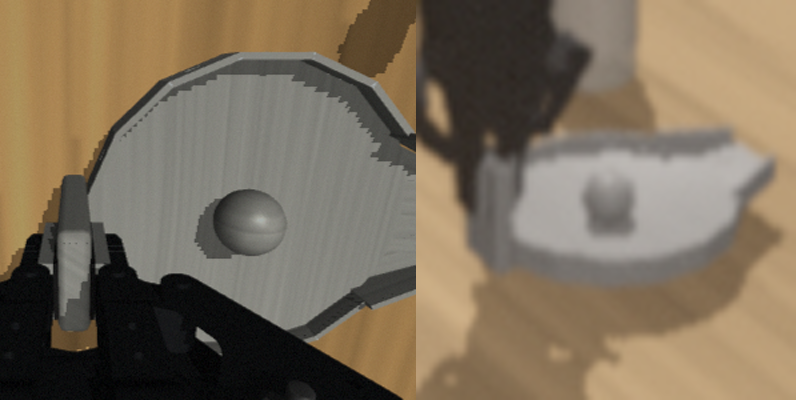

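The dish is lifted level. The torque of 0.31 Nm matches the ball in the middle, and the ball is at wrist pixel (387,226), tab in the pads. Now I plan a smooth carry with the yaw about the ball.

```bash
cat > plan.py <<'E'
from h import *
def rows(p0,yaw0,p1,yaw1,N,off=np.array([.085,0.001]),zf=.5):
    """commanded tcp p (m), yaw of dish x; ball moves in a straight line; prints calls of 8 rows in tool axes"""
    mj=lambda t:(lambda t:t**3*(10-15*t+6*t*t))(min(max(t,0),1))
    d=lambda y:np.array([[np.cos(y),-np.sin(y)],[np.sin(y),np.cos(y)]])@off
    b0,b1=p0[:2]+d(yaw0),p1[:2]+d(yaw1)
    def pose(i):
        a=mj(i/N);y=yaw0+(yaw1-yaw0)*a
        return np.r_[b0+(b1-b0)*a-d(y),p0[2]+(p1[2]-p0[2])*mj(i/N/zf)],y
    c,cy=np.array(p0,float),yaw0
    for k in range(0,N,8):
        out=[]
        ux=np.array([-np.sin(cy),np.cos(cy)]);uy=np.array([np.cos(cy),np.sin(cy)])
        for i in range(k+1,min(k+8,N)+1):
            p,y=pose(i);e=p-c
            r=[round(v,4) for v in(e[:2]@ux,e[:2]@uy,-e[2])]+[0,0,round(cy-y,4)]
            out+=r
        c=c+np.r_[ux*r[0]+uy*r[1],-r[2]];cy-=r[5]
        print([float(v) if v else 0 for v in out])
    print("end",c,cy)
E
python3 - <<'E'
from plan import *
v={"scene":[(30,33,100,151.6,153),(-100,33,100,185,163.4),(30,-33,100,161,142),(-100,-33,100,192.4,150),(100,60,12,136,170),(-100,60,12,183,185),(-100,-60,12,197,163)],
"side":[(-100,-33,100,318,246.6),(-100,33,100,337,234),(30,-33,100,368,272),(-100,-60,12,310.4,281.6),(100,-60,12,382,327.7)]}
v={n:[(a,b,c,u-.4,w-.4) for a,b,c,u,w in o] for n,o in v.items()}
p,r=fit(v,[550,-200,-1.4]);y=p[2];u=np.array([np.cos(y),np.sin(y)]);T=p[:2]-75*u;print(p,y,T,np.abs(r).max())
d=np.array([[u[0],-u[1]],[u[1],u[0]]])@[85+105,1.];g=(T-d)/1000
rows(np.array([.4905,.195,.2237]),0.,np.r_[g,.342],y,72)
E
```

```text
[ 528.44864462 -279.20573628   -1.38623496] -1.3862349559971852 [ 514.68499177 -205.47947325] 1.440898244248416
[0, 0, 0, 0, 0, 0, 0, 0, -0.0002, 0, 0, 0.0003, -0.0001, -0.0001, -0.0006, 0, 0, 0.0009, -0.0003, -0.0001, -0.0014, 0, 0, 0.0022, -0.0005, -0.0002, -0.0025, 0, 0, 0.0042, -0.0009, -0.0004, -0.0042, 0, 0, 0.0071, -0.0014, -0.0006, -0.0064, 0, 0, 0.011, -0.0021, -0.0009, -0.009, 0, 0, 0.016]
[-0.0008, -0.0004, -0.0032, 0, 0, 0.0063, -0.0018, -0.0008, -0.007, 0, 0, 0.0138, -0.003, -0.0013, -0.0112, 0, 0, 0.0228, -0.0043, -0.0018, -0.0158, 0, 0, 0.0332, -0.0059, -0.0024, -0.0209, 0, 0, 0.0451, -0.0077, -0.0031, -0.0263, 0, 0, 0.0585, -0.0096, -0.0039, -0.032, 0, 0, 0.0734, -0.0118, -0.0047, -0.0379, 0, 0, 0.0899]
[-0.0024, -0.0006, -0.0061, 0, 0, 0.018, -0.005, -0.0012, -0.0123, 0, 0, 0.0376, -0.0079, -0.0019, -0.0184, 0, 0, 0.0587, -0.0109, -0.0026, -0.0245, 0, 0, 0.0812, -0.0142, -0.0032, -0.0304, 0, 0, 0.1051, -0.0176, -0.0039, -0.0361, 0, 0, 0.1305, -0.0212, -0.0045, -0.0415, 0, 0, 0.1571, -0.025, -0.0051, -0.0466, 0, 0, 0.185]
[-0.004, 0.0002, -0.0046, 0, 0, 0.0291, -0.008
[... 1020 characters left out ...]
0, 0.1264, -0.0096, 0.0251, 0, 0, 0, 0.1474, -0.0109, 0.0285, 0, 0, 0, 0.167, -0.012, 0.0318, 0, 0, 0, 0.185]
[-0.0006, 0.0031, 0, 0, 0, 0.0165, -0.0011, 0.0059, 0, 0, 0, 0.0314, -0.0015, 0.0085, 0, 0, 0, 0.0448, -0.0019, 0.0108, 0, 0, 0, 0.0567, -0.0022, 0.0128, 0, 0, 0, 0.0671, -0.0025, 0.0146, 0, 0, 0, 0.0761, -0.0027, 0.0161, 0, 0, 0, 0.0837, -0.0029, 0.0173, 0, 0, 0, 0.0899]
[-0.0001, 0.001, 0, 0, 0, 0.0051, -0.0002, 0.0018, 0, 0, 0, 0.009, -0.0002, 0.0023, 0, 0, 0, 0.0119, -0.0002, 0.0027, 0, 0, 0, 0.0139, -0.0003, 0.003, 0, 0, 0, 0.0151, -0.0003, 0.0031, 0, 0, 0, 0.0158, -0.0003, 0.0032, 0, 0, 0, 0.016, -0.0003, 0.0032, 0, 0, 0, 0.016]
end [ 0.47880936 -0.01892377  0.342     ] -1.3862
```

Call:
move_arm:
  increments: [0,0,0,0,0,0,0,0,-0.0002,0,0,0.0003,-0.0001,-0.0001,-0.0006,0,0,0.0009,-0.0003,-0.0001,-0.0014,0,0,0.0022,-0.0005,-0.0002,-0.0025,0,0,0.0042,-0.0009,-0.0004,-0.0042,0,0,0.0071,-0.0014,-0.0006,-0.0064,0,0,0.011,-0.0021,-0.0009,-0.009,0,0,0.016]

```text
time: 4.03
tcp_pos: [489.6, 192.9, 232.9]
tool_rot: [-2.239, -2.203, 0.0]
wrist_force: [0.5, -0.1, -4.0]
gripper_width: 10.6
```

Call:
move_arm:
  increments: [-0.0008,-0.0004,-0.0032,0,0,0.0063,-0.0018,-0.0008,-0.007,0,0,0.0138,-0.003,-0.0013,-0.0112,0,0,0.0228,-0.0043,-0.0018,-0.0158,0,0,0.0332,-0.0059,-0.0024,-0.0209,0,0,0.0451,-0.0077,-0.0031,-0.0263,0,0,0.0585,-0.0096,-0.0039,-0.032,0,0,0.0734,-0.0118,-0.0047,-0.0379,0,0,0.0899]

```text
time: 4.7
tcp_pos: [484.6, 181.0, 271.2]
tool_rot: [2.338, 2.099, 0.0]
wrist_force: [-0.5, -0.1, -4.1]
gripper_width: 10.9
```

Call:
move_arm:
  increments: [-0.0024,-0.0006,-0.0061,0,0,0.018,-0.005,-0.0012,-0.0123,0,0,0.0376,-0.0079,-0.0019,-0.0184,0,0,0.0587,-0.0109,-0.0026,-0.0245,0,0,0.0812,-0.0142,-0.0032,-0.0304,0,0,0.1051,-0.0176,-0.0039,-0.0361,0,0,0.1305,-0.0212,-0.0045,-0.0415,0,0,0.1571,-0.025,-0.0051,-0.0466,0,0,0.185]

```text
time: 5.37
tcp_pos: [476.9, 156.5, 317.8]
tool_rot: [2.523, 1.873, 0.0]
wrist_force: [-0.1, 0.3, -3.1]
gripper_width: 11.3
```

Call:
move_arm:
  increments: [-0.004,0.0002,-0.0046,0,0,0.0291,-0.0082,0.0005,-0.0088,0,0,0.0594,-0.0125,0.0008,-0.0126,0,0,0.0906,-0.017,0.0013,-0.0158,0,0,0.1228,-0.0215,0.0019,-0.0184,0,0,0.1558,-0.0262,0.0025,-0.0206,0,0,0.1896,-0.031,0.0033,-0.0223,0,0,0.224,-0.0359,0.0042,-0.0234,0,0,0.259]

```text
time: 6.03
tcp_pos: [470.7, 120.8, 340.8]
tool_rot: [2.744, 1.53, 0.0]
wrist_force: [0.3, 0.1, -3.8]
gripper_width: 11.0
```

Call:
move_arm:
  increments: [-0.0046,0.0023,-0.0008,0,0,0.0354,-0.0092,0.0047,-0.0012,0,0,0.0712,-0.0138,0.0072,-0.0014,0,0,0.1071,-0.0185,0.0098,-0.0014,0,0,0.1432,-0.0231,0.0125,-0.0014,0,0,0.1793,-0.0278,0.0154,-0.0014,0,0,0.2153,-0.0325,0.0183,-0.0014,0,0,0.251,-0.0371,0.0213,-0.0014,0,0,0.2864]

```text
time: 6.7
tcp_pos: [469.5, 77.9, 342.0]
tool_rot: [-2.934, -1.123, -0.0]
wrist_force: [0.1, -0.4, -3.5]
gripper_width: 11.1
```

Call:
move_arm:
  increments: [-0.0036,0.0043,0,0,0,0.035,-0.0071,0.0085,0,0,0,0.0694,-0.0106,0.0128,0,0,0,0.1032,-0.014,0.0171,0,0,0,0.1362,-0.0173,0.0214,0,0,0,0.1684,-0.0205,0.0256,0,0,0,0.1997,-0.0236,0.0298,0,0,0,0.2299,-0.0267,0.0339,0,0,0,0.259]

```text
time: 7.37
tcp_pos: [472.5, 34.9, 342.0]
tool_rot: [-3.054, -0.735, -0.0]
wrist_force: [0.1, -0.0, -3.7]
gripper_width: 10.9
```

Call:
move_arm:
  increments: [-0.0018,0.0046,0,0,0,0.0279,-0.0035,0.0091,0,0,0,0.0546,-0.0052,0.0134,0,0,0,0.0799,-0.0067,0.0175,0,0,0,0.1039,-0.0082,0.0214,0,0,0,0.1264,-0.0096,0.0251,0,0,0,0.1474,-0.0109,0.0285,0,0,0,0.167,-0.012,0.0318,0,0,0,0.185]

```text
time: 8.03
tcp_pos: [476.3, 1.3, 342.0]
tool_rot: [3.109, 0.452, 0.0]
wrist_force: [-0.5, -0.0, -3.9]
gripper_width: 11.0
```

Call:
move_arm:
  increments: [-0.0006,0.0031,0,0,0,0.0165,-0.0011,0.0059,0,0,0,0.0314,-0.0015,0.0085,0,0,0,0.0448,-0.0019,0.0108,0,0,0,0.0567,-0.0022,0.0128,0,0,0,0.0671,-0.0025,0.0146,0,0,0,0.0761,-0.0027,0.0161,0,0,0,0.0837,-0.0029,0.0173,0,0,0,0.0899]

```text
time: 8.7
tcp_pos: [478.5, -15.9, 342.0]
tool_rot: [-3.126, -0.314, 0.0]
wrist_force: [-0.2, -0.3, -4.6]
gripper_width: 11.0
```

Call:
move_arm:
  increments: [-0.0001,0.001,0,0,0,0.0051,-0.0002,0.0018,0,0,0,0.009,-0.0002,0.0023,0,0,0,0.0119,-0.0002,0.0027,0,0,0,0.0139,-0.0003,0.003,0,0,0,0.0151,-0.0003,0.0031,0,0,0,0.0158,-0.0003,0.0032,0,0,0,0.016,-0.0003,0.0032,0,0,0,0.016]

```text
time: 9.37
tcp_pos: [478.8, -18.9, 342.0]
tool_rot: [-3.128, -0.29, -0.0]
wrist_force: [0.2, -0.0, -3.1]
gripper_width: 10.9
```

Run:
```python
from h import *
np.set_printoptions(precision=4,suppress=True)
s=sense();print(s["time"],s["tcp_pos"],s["wrist_force"],s["torque"],s["gripper_width"]);M=R.from_rotvec(s["tool_rot"]).as_matrix();print(M)
f=lambda im,x,y,w,h:cv2.resize(im[y:y+h,x:x+w],(400,300),interpolation=cv2.INTER_CUBIC)
a,b,w=capture("scene"),capture("side"),capture("wrist")
o=np.vstack([np.hstack([f(a,130,90,120,90),f(b,230,170,160,120)]),np.hstack([f(w,0,0,512,384),f(a,150,110,80,60)])])
cv2.imwrite("pics/m2.png",o[:,:,::-1])
cv2.imwrite("pics/w_full.png",w[:,:,::-1])
```

```text
9.3667 [478.8113 -18.9244 341.9897] [ 0.1613 -0.0116 -3.0906] [0.3631 0.0201 0.0262] 10.872609320291733
[[ 0.983   0.1836  0.    ]
 [ 0.1836 -0.983   0.    ]
 [ 0.     -0.     -1.    ]]
```

View pics/m2.png

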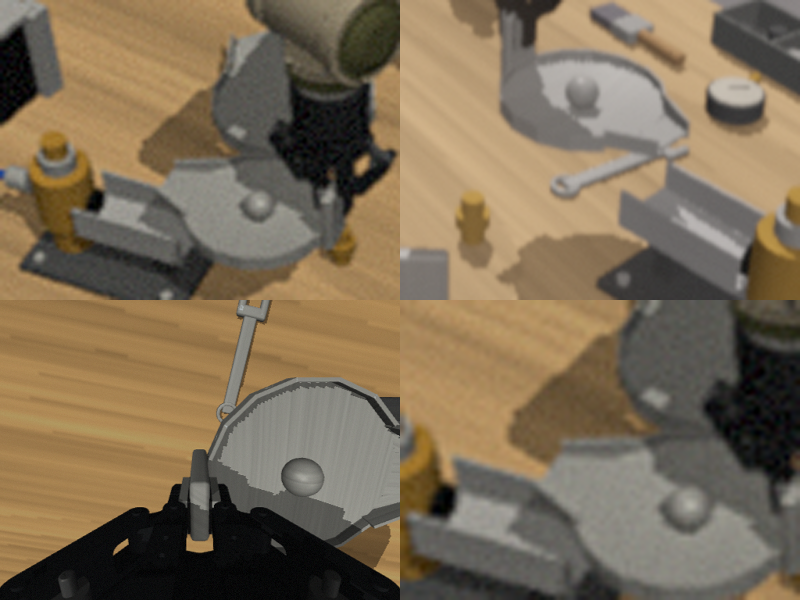

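The ball is at wrist (387,227), unchanged, and the dish is level in the grip. Now I check the spout against the trough with model points overlaid.

Run:
```python
from h import *
T=np.array([514.7,-205.5]);y=-1.3862;Rz=R.from_euler("z",y).as_matrix()
s=sense();t=s["tcp_pos"]
D=lambda P:np.array(P,float)@Rz.T+[t[0],t[1],t[2]-212]+Rz@[85,1,0]
V=lambda P:np.array(P,float)@Rz.T+[T[0],T[1],0]
red=D([(105,22,31),(105,-22,31),(105,0,21),(0,0,22)]);blu=V([(-25,31,100),(-25,-31,100),(0,0,100),(105,31,100),(105,-31,100)])
ps=[]
for n,x,yy in(("side",315,205),("scene",150,120)):
    im=capture(n);C=calibration(n)
    p=cv2.resize(im[yy:yy+75,x:x+50],(400,600),interpolation=cv2.INTER_CUBIC)
    for P,c in((red,(255,0,0)),(blu,(0,0,255))):
        for q in proj(C,P): cv2.circle(p,tuple(int(v) for v in np.round((q-[x,yy]+.5)*8-.5)),3,c,-1)
    ps.append(p)
cv2.imwrite("pics/m3.png",np.hstack(ps)[:,:,::-1]);print(s["time"])
```

```text
9.5167
```

View pics/m3.png

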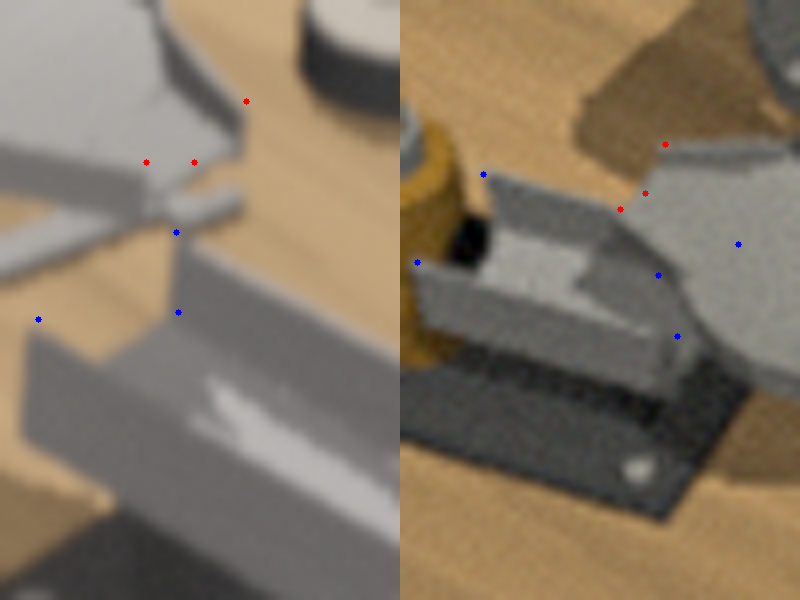

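The model points agree with both views to within about 1 px. Spout and trough midlines agree to 2–3 mm, with the tip 51 mm above the trough edges. I lower it gently by 15 mm, then let it settle.

Call:
move_arm:
  increments: [0,0,0.0003,0,0,0,0,0,0.0015,0,0,0,0,0,0.004,0,0,0,0,0,0.0075,0,0,0,0,0,0.011,0,0,0,0,0,0.0135,0,0,0,0,0,0.0147,0,0,0,0,0,0.015,0,0,0]

```text
time: 10.28
tcp_pos: [478.8, -18.9, 326.7]
tool_rot: [-3.128, -0.29, 0.001]
wrist_force: [1.1, 0.7, -4.0]
gripper_width: 11.3
```

Call:
move_arm:
  increments: [0,0,0,0,0,0,0,0,0,0,0,0,0,0,0,0,0,0,0,0,0,0,0,0,0,0,0,0,0,0,0,0,0,0,0,0,0,0,0,0,0,0,0,0,0,0,0,0]

```text
time: 10.95
tcp_pos: [478.8, -18.9, 327.0]
tool_rot: [3.128, 0.29, 0.0]
wrist_force: [0.2, 0.0, -3.8]
gripper_width: 10.5
```

Run:
```python
from h import *
np.set_printoptions(precision=3,suppress=True)
s=sense();print(s["time"],s["tcp_pos"],s["tool_rot"],s["wrist_force"],s["torque"],s["gripper_width"],abs(s["joint_vel"]).max())
f=lambda im,x,y,w,h:cv2.resize(im[y:y+h,x:x+w],(400,300),interpolation=cv2.INTER_CUBIC)
a,b,w=capture("scene"),capture("side"),capture("wrist")
o=np.vstack([np.hstack([f(a,140,105,100,75),f(b,270,190,120,90)]),np.hstack([f(w,0,0,512,384),f(a,0,0,512,384)])])
cv2.imwrite("pics/m4.png",o[:,:,::-1])
```

```text
10.95 [478.817 -18.937 327.011] [3.128 0.29  0.   ] [ 0.206  0.003 -3.825] [0.304 0.095 0.034] 10.530011306198878 0.00538028990601731
```

View pics/m4.png

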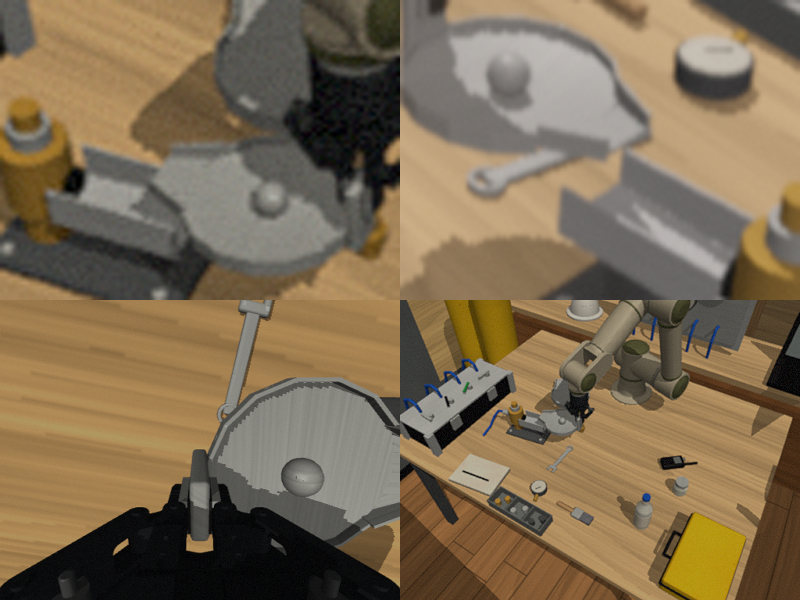

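The ball is still in the middle at wrist panel (302,477), the spout is over the open end and clear of the trough, and the other things have not moved. Handing in.

```bash
python3 -c "
from station import *
hand_in();s=sense();print(s['time'],s['tcp_pos'],s['gripper_width'])"
```

```text
the job is handed in; nothing more can be done
the job is handed in; nothing more can be done
```

I lifted the smaller dish by its tab and carried it level, yawing 79° about the ball so the spout lines up with the trough's measured direction. I handed it in while still gripping it at 90 N, at about 11 s of the 38 s allowed.

- **Position:** by the camera fit, the spout tip is about 36 mm above the trough's top edges and centred to 2–3 mm. After the final 15 mm of lowering I checked this only by eye.
- **Stillness and level:** the tool was vertical to within 0.001 rad and the joints were at rest. The wrist force of about 3.8 N is near the weight of dish and ball, about 3.4 N.
- **Ball:** it stayed at the same wrist-camera pixel, about (387,227), from lift to finish.
- **Other things on the bench:** nothing else appears to have moved in the last scene picture.
- **Disagreements:** one plate corner I had misread off the side picture did not fit, and I dropped it. The overlays in the side view were off by about 1 pixel row, equally for dish and trough. The pads read about 11 mm on the 12 mm tab.

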